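Level a sprung machine shelf with its adjuster foot and hold it there

ROBOT

A 6-joint arm with a two-finger parallel gripper is mounted at the origin on a cart in front of the work surface, level with it; the furniture and walls round the work are solid. World frame = base frame: x ahead of the robot, y to its left, z up, the work surface at z = 0. Lengths are in m, angles in degrees, forces in N, time in s.
With the tool pointing down it reaches from about 0.35 to 0.8 m from the base axis. Payload 7.3 kg.
Tool frame: the origin (TCP) lies at the very end of the fingers, on their centre line; the grasp point (between the pads) lies 19 mm behind it (ctrl.grasp_offset is the distance from the TCP to the grasp point, in m); z points along the fingers, y is the line along which they close (so a half turn about z gives the same grasp; the last joint's range is limited). The gripper opens to 85 mm and grips with 20 to 120 N. Pads are 22 mm wide; open, the fingers measure 114 mm over their backs; the gripper's body (76 mm by 85 mm) begins 54 mm behind the grasp point. The pads swing forward as they close: fully open they stand 13 mm farther back than shut.
Start: joints at [55.577, 19.595, 87.324, -0, 73.075, -8.365], TCP at [0.231, 0.472, 0.231] pointing down, gripper open.
Joint ranges: [-145.02, 145.02], [-44.19, 115.74], [2.07, 154.8], [-57.11, 237.11], [16.16, 152.29], [-177.93, 177.93]. Speed limits (degrees/s): [147.25, 147.25, 180, 180, 180, 180].

INTERFACE

Orientations are given as a 3x3 rotation matrix whose columns are the frame's x, y, z axes.
In Python, from rig import ctrl, optics, order, spotter gives the robot as it stands. The module is installed in compiled form; this text tells all that it offers.
- The arm moves only by the tool play_rows, never from a script. Its arguments are lists of equal length, an entry for each row: "fingers": the opening, from -1 (shut) to 1 (fully open), so that 0 is half open; "translation": the shift along the world's x, y, z in units of 40 mm (1.0 is 40 mm), a list of three; "twist": the turn about the world's z in rad. In form: {"fingers": [fingers, ...], "translation": [[x, y, z], ...], "twist": [twist, ...]}. A call has 1 to 10 rows; each row shifts and turns the commanded pose from where the row before left it; what a row does not reach is not made up. A row lasts 1/12 s, in which the tool goes at most 41.7 mm and 7.16 degrees, less where a joint would pass 70% of its speed; a pose out of reach is approached as far as the arm can. A call is refused whole if a number of a shift passes 1 or a number of a turn 0.125, either way. A call with a gripper value outside its range is refused whole. The fingers move at their own pace and stop on an object; "newtons" is the grip in N (left out, the last holds). Time passes only in rows, so rows that do not move let the fingers close. It gives the time, the measured TCP pose, the force, the opening and the grip force at its end, in the units of the state.
- ctrl.observe(): the state, without advancing time (a new reading comes with each control period).
- optics.camera(name): name is "scene" or "side" or "wrist"; returns a dict with "frame" (480x640x3 uint8, blue, green, red), "range_z" (480x640 float32, m along the optical axis (not along the pixel's ray), 0 where there is no reading), "fx", "fy", "cx", "cy" (pixels), "k1" (the pictures are not rectified: a ray, as slopes to the right and down, at radius r is drawn at 1 + k1 r^2 times it, then the intrinsics apply), "R" (3x3) and "t" (3): a world point X has camera coordinates R X + t. Camera axes: x right, y down, z forward; pixel columns grow to the right and rows downward; lengths in m; the calibration is good to about 2 mm. A picture is of the moment at which its call begins.
- order.hand_in(): hands the job in; it is judged then, once.
Trained networks look in the newest picture that a camera, given by its name, has taken for a name from the list of things; names that differ only in an ending like _2 or _b are one class to them, and where a whole thing is asked for, a point or a joint stands for the part that bears it (a point fixed in the world has none). Each returns a list of dicts, best first, with "p" (0 to 1); they miss things now and then, are a little off and sometimes report something else, mostly with a low value. They report only what shows in the picture. A call takes as long as a camera call.
- spotter.search_frame(target, camera): "point" ([column, row] in pixels, amid what is visible of it).
- spotter.silhouettes(target, camera): "mask" (480x640 bool, what is visible of it) and "point" ([column, row] in pixels, amid what is visible of it).
- spotter.spot_point(target, camera): "point" ([column, row] in pixels: a listed point, or the origin of a listed thing).
The state is a dict: "clock": time; "joint_pos": joint angles; "qvel": joint speeds; "tau": joint torques, N m; "tcp_pos": TCP position; "eef_rot": TCP orientation; "ft_force": force on the tool from outside, world axes, zero at the start; "ft_torque": the same for the moment, N m; "finger_gap": finger opening in m; "grasp_force": force on a finger pad.
Only numpy, scipy, OpenCV 4.12 (cv2) and the standard library are available. Lean on these libraries where they do the work, as an engineer would, in place of code of your own. Each camera call takes 0.05 s, during which the arm holds its last target. There are 200 camera calls.

TASK

Lift the loose cover plate off the two pins of the adjuster housing and set it down gently, handle up and flat on the bench clear of the levelling stand. Then grip the bar knob inside, press it down so that the sprung shelf sits on its foot, and turn it until the ball of the shelf's level comes to rest between the two lines. Finish still gripping the knob and pressing it down, with the ball centred, so that the shelf can be locked; leave the battery pack, the tape measure and the wooden offcut where they are.

Things in the scene. Friction and masses are not known exactly. Their poses are not given: they have to be found in the camera images.
- stand: fixed levelling stand, dark steel base plate 120 x 280 x 12 mm; origin at the centre of its underside, x across, y along, z up. One half (-y, away from the vise) is the grey adjuster housing, the other the silver shelf, 94 mm wide, top about 36 mm above the bench, hinged about x at y = +120 mm. Its arm enters the housing and carries the knob, 200 mm from the hinge
- housing_rim (a point): centre of the housing's open top, 86 mm above the bench, on the knob's axis at stand y = -80 mm; axes as the stand's. Housing 120 x 120 mm outside, 110 x 110 mm inside, with 14 mm square posts in the two corners that carry the cover's pins: 6 mm thick, 10 mm above the rim, at (48, -48) and (-48, 48) mm from here. At least 45 mm is free round the knob's axis
- cover: loose square grey cover plate, 118 x 118 x 4 mm, 0.16 to 0.28 kg, its two 10 mm holes dropped over the housing's pins; origin at the centre of its underside, z up, axes parallel to the stand's at the start. A dark bow handle stands on it
- cover_handle (a point): middle of the bow handle's bar: round, 10 mm thick, 64 mm long along the cover's y, 26 mm above the cover's underside (17 mm free under it); axes as the cover's
- knob_top (a point): centre of the knob's top, about 84 mm above the bench while unpressed. A black bar 42 mm long (this frame's y), 16 mm wide (x), 22 mm tall, on a disc 42 mm across and 4 mm thick; white mark on the top towards +y. Axes turn with the knob, z up. Pressed, it comes down 8 to 14 mm with the arm, then into the arm. It can lean a little
- foot_turn (a joint): turn of the knob, rad, clockwise from above positive, -2.5 to 2; stays where left (friction 0.12 N m). Clockwise lengthens the foot 4 mm per rad, so the pressed knob end sits higher and the ball shifts 18 mm per rad. The foot starts too short: about 0.4 to 1.5 rad clockwise is needed, a different reading each time as the pad under the foot varies in height
- knob_press (a joint): how far the knob is pushed into the shelf's arm, m: 0 up, 0.012 solid stop; 3 N plus 0.8 N per mm. The hinge spring lifts the knob end 8 mm above level with 2 to 4 N, so the arm sits on its foot only while pressed: surely from 4 mm in (6 N) on. Let go, the shelf springs up. With the hand at one height, clockwise turning adds 4 mm per rad
- ball_centre (a point): centre of the level's dark steel ball, 14 mm across, in the white channel of a grey level block (34 x 106 mm) on the shelf, 137 mm from the knob. It rolls along y to the lower end and settles in 2 s: towards the hinge (+y) while the knob end is high, towards the knob (-y) while it is low
- vial_centre (a point): middle of the level between its two black lines (24 mm apart), at the height of the ball; axes as the stand's, tilting with the shelf. The ball is centred when its y in this frame is 0
- battery_pack: bystander: black and red battery block, 118 x 79 x 57 mm, origin at the centre of its underside
- tape_measure: bystander: yellow tape measure, 38 x 83 x 72 mm, origin at the centre of its underside
- offcut_1: bystander: pale wooden offcut, 45 x 110 x 30 mm, origin at the centre of its underside

How it is judged (in metres and radians):
On the way:
1. the cover plate lies flat on the bench, handle up, clear of the stand and let go (height (world z) of cover between -0.004 and 0.006 m and angle between cover's own z axis and vertical below 0.08 rad and contact force between the fingers and cover below 0.1 N and linear speed of cover below 0.03 m/s), for 0.2 s.
At the end, for the whole second after the job is handed in: The cover lies flat on the bench, handle up (within 4.5 degrees), not touched; the fingers hold the knob (over 2 N) and press it at least 4 mm into the arm, so that the shelf sits on its foot; the ball's centre is within 5 mm of the middle of the level, and all this lasts through the last second (all of step 1 and y of ball_centre in the frame of vial_centre between -0.005 and 0.005 m and value of joint knob_press above 0.004 m and contact force between the fingers and knob_press above 2 N); the arm keeps its last pose, push and grip.
It fails at once if the battery pack is moved more than 25 mm (distance of battery_pack from where it was at the start of the episode above 0.025 m).
It fails at once if the tape measure is moved more than 25 mm (distance of tape_measure from where it was at the start of the episode above 0.025 m).
It fails at once if the offcut is moved more than 25 mm (distance of offcut_1 from where it was at the start of the episode above 0.025 m).
It fails at once if the cover plate is dropped or thrown (moves faster than 0.6 m/s while not held) (contact force between the fingers and cover below 0.05 N and linear speed of cover above 0.6 m/s).
It also fails if it takes over 58 s, if anything falls off the work surface, if the arm or the gripper's body presses on something with over 40 N, if the wrist force passes 120 N, or if a joint passes its speed limit or range.

## Working session

There is one attempt and no reset: what is moved stays moved. The work goes in short steps, Python scripts to look and compute and a tool call to move; the robot and the scene stay as the last step left them, time stands still between calls to the robot, and variables do not carry over. Pictures are saved under pics/ and viewed, at most 10 in all, crops included, and the job is handed in when it is done.

Besides the shell and the picture viewer there is one more tool, called after "Request:" as a command line: name --pt "numbers of a row" for each row, then --argument value for the rest. play_rows: Moves the arm, as the interface text tells. Its arguments: {"type":"object","properties":{"fingers":{"type":"array"},"translation":{"type":"array"},"twist":{"type":"array"},"newtons":{"type":"number"}},"required":["fingers","translation","twist"]}

```bash
mkdir -p pics; cat > h.py <<'E'
import numpy as np, cv2
from rig import ctrl, optics, order, spotter
def ray(c,p):
    d=np.array([(p[0]-c["cx"])/c["fx"],(p[1]-c["cy"])/c["fy"]]);u=d.copy()
    for _ in range(10): u=d/(1+c["k1"]*(u@u))
    return np.array([u[0],u[1],1.])
def world(c,p,z=None):
    """pixel -> world; by depth, or on the plane at height z"""
    r=ray(c,p);R=np.array(c["R"]);t=np.array(c["t"]);o=-R.T@t;d=R.T@r
    if z is not None: return o+d*(z-o[2])/d[2]
    x,y=int(round(p[0])),int(round(p[1]));w=c["range_z"][max(y-2,0):y+3,max(x-2,0):x+3];w=w[w>0]
    return o+d*np.median(w) if len(w) else None
def cloud(c,mask):
    return np.array([world(c,(x,y)) for y,x in np.argwhere(mask&(c["range_z"]>0))])
E
cat > a.py <<'E'
from h import *
np.set_printoptions(precision=4,suppress=True)
ims=[]
for n in("scene","side"):
    c=optics.camera(n);ims.append(c["frame"])
    print(n,"cam at",-np.array(c["R"]).T@c["t"])
    for t,z in(("housing_rim",.086),("cover",.086),("cover_handle",.112),("vial_centre",None),("ball_centre",None),("stand",0.),("battery_pack",0.),("tape_measure",0.),("offcut_1",0.)):
        for r in spotter.spot_point(t,n)[:2]: print(t,round(r["p"],2),np.round(r["point"]),world(c,r["point"],z))
cv2.imwrite("pics/a.png",ims[0]);cv2.imwrite("pics/b.png",ims[1])
print(ctrl.observe())
E
python3 a.py
```

```text
scene cam at [ 0.1387 -1.0077  0.823 ]
cover 0.81 [305. 221.] [ 0.6246 -0.0695  0.086 ]
cover_handle 0.84 [307. 213.] [ 0.6255 -0.0768  0.112 ]
vial_centre 0.78 [322. 269.] [ 0.5912 -0.2029  0.0549]
ball_centre 0.36 [328. 276.] [ 0.5861 -0.2361  0.0643]
stand 0.79 [315. 274.] [ 0.603  -0.1506  0.    ]
battery_pack 0.96 [406. 345.] [ 0.6494 -0.4248  0.    ]
tape_measure 0.62 [315. 272.] [ 0.6059 -0.1455 -0.    ]
tape_measure 0.61 [282. 192.] [0.6938 0.1956 0.    ]
offcut_1 0.93 [237. 195.] [0.5837 0.2447 0.    ]
side cam at [0.5651 0.7383 0.6372]
cover 0.77 [327. 264.] [ 0.6274 -0.0701  0.086 ]
cover_handle 0.81 [331. 251.] [ 0.6207 -0.0795  0.112 ]
vial_centre 0.81 [349. 238.] [ 0.5883 -0.2273  0.0541]
ball_centre 0.61 [351. 231.] [ 0.5846 -0.2436  0.0632]
stand 0.79 [341. 278.] [ 0.6026 -0.1437  0.    ]
battery_pack 0.94 [329. 214.] [ 0.6486 -0.4443  0.    ]
tape_measure 0.86 [283. 397.] [0.6852 0.1987 0.    ]
offcut_1 0.76 [348. 424.] [0.5754 0.2461 0.    ]
{'clock': 1.0, 'joint_pos': array([55.5761, 19.5935, 87.3256, -0.0024, 73.0743, -8.3673]), 'qvel': array([ 0.0843, -0.1126, -0.0801,  0.1092,  0.0179, -0.0763]), 'tau': array([ -0.0001, -43.3569, -24.6279,  -0.0001,   0.0003,   0.    ]), 'tcp_pos': array([0.2306, 0.4716, 0.2313]), 'eef_rot': array([[-0.8984,  0.4392,  0.0001],
       [ 0.4392,  0.8984,  0.0001],
       [-0.0001,  0.0001, -1.    ]]), 'ft_force': array([ 1.1111, -0.233 ,  1.0291]), 'ft_torque': array([ 0.0218, -0.0065, -0.0326]), 'grasp_force': 0.0, 'finger_gap': 0.08526174686803656}
```

View pics/a.png

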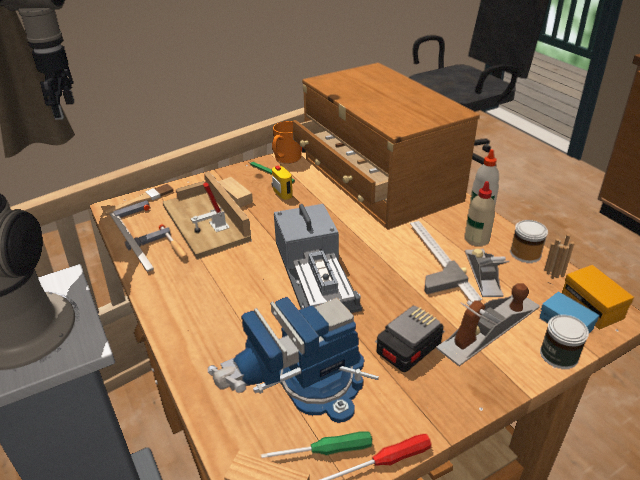

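View pics/b.png

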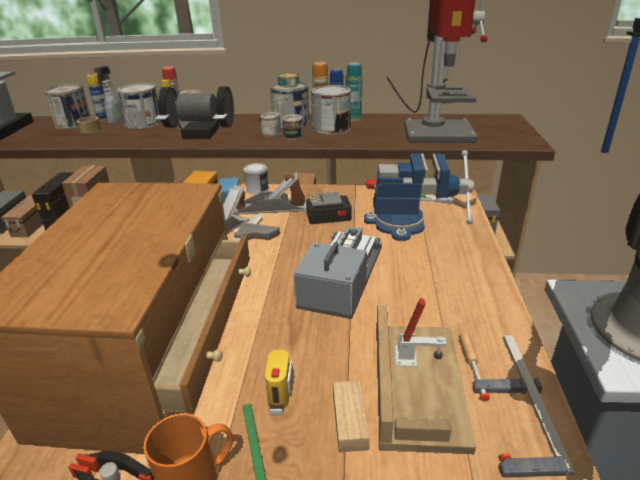

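```bash
cat > b.py <<'E'
from h import *
np.set_printoptions(precision=4,suppress=True)
for n in("scene","side"):
    c=optics.camera(n)
    s=spotter.silhouettes("cover",n)[0];P=cloud(c,s["mask"])
    b=P[(P[:,2]>.104)&(P[:,2]<.125)]; pl=P[(P[:,2]>.08)&(P[:,2]<.096)]
    print(n,s["p"],"bar",b.mean(0),b[:,2].max(),len(b),"plate z",np.median(pl[:,2]))
    for nm,Q in(("bar",b),("plate",pl)):
        r=cv2.minAreaRect(Q[:,:2].astype(np.float32)*1000);print(nm,r,cv2.fitLine(Q[:,:2].astype(np.float32),cv2.DIST_HUBER,0,.01,.01).ravel())
    for t in("stand","battery_pack","tape_measure","offcut_1"):
        for s in spotter.silhouettes(t,n)[:1]:
            Q=cloud(c,s["mask"]);lo,hi=np.percentile(Q,[2,98],axis=0);print(t,s["p"],lo,hi,cv2.minAreaRect(Q[:,:2].astype(np.float32)*1000))
E
python3 b.py
```

```text
scene 0.82 bar [ 0.6182 -0.0819  0.1137] 0.1178895006997398 103 plate z 0.09121196990017094
bar ((620.9052124023438, -77.51542663574219), (70.5728988647461, 11.196551322937012), 75.89804077148438) [ 0.2085  0.978   0.6155 -0.0918]
plate ((620.9934692382812, -74.76911926269531), (123.6686782836914, 119.41535186767578), 77.40741729736328) [ 0.6069 -0.7948  0.6045 -0.0652]
stand 0.83 [ 0.5284 -0.2955  0.0114] [ 0.6568 -0.0502  0.0828] ((582.968994140625, -213.52102661132812), (391.28851318359375, 133.425537109375), 73.2877197265625)
battery_pack 0.79 [ 0.5893 -0.4778  0.005 ] [ 0.7026 -0.3985  0.0589] ((666.063720703125, -413.61505126953125), (159.5269317626953, 104.51751708984375), 13.608513832092285)
tape_measure 0.64 [0.6712 0.1512 0.0049] [0.7061 0.2139 0.0704] ((690.01318359375, 189.97105407714844), (38.771644592285156, 81.81332397460938), 2.8904061317443848)
offcut_1 0.85 [0.5288 0.1773 0.0034] [0.6062 0.3303 0.0672] ((572.921142578125, 224.6142120361328), (238.28419494628906, 81.26099395751953), 71.79367065429688)
side 0.69 bar [ 0.6215 -0.0696  0.1132] 0.11686309261658323 121 pl
[... 263 characters left out ...]
82812) [ 0.9035  0.4285  0.6122 -0.0716]
stand 0.73 [ 0.5242 -0.2676  0.0038] [ 0.688  -0.0062  0.084 ] ((591.6757202148438, -191.31163024902344), (358.93377685546875, 120.6468276977539), 76.02238464355469)
battery_pack 0.71 [ 0.5927 -0.4638  0.0033] [ 0.7064 -0.385   0.0568] ((650.53125, -433.3715515136719), (117.2582778930664, 84.2149429321289), 13.244938850402832)
tape_measure 0.79 [0.6726 0.1578 0.0035] [0.7081 0.2344 0.0699] ((693.6472778320312, 177.51388549804688), (47.394203186035156, 114.82196807861328), 15.249967575073242)
offcut_1 0.68 [0.5472 0.188  0.0023] [0.599  0.2946 0.0304] ((573.9125366210938, 225.80203247070312), (50.239662170410156, 136.77154541015625), 8.337231636047363)
```

The scene picture shows the housing and its handle at (305,230), the shelf and level at (323,275), and the vise below them at (320,345). The side picture shows the housing at (330,275), and the bench to its right, on the robot side, looks free. I'll map heights to choose the set-down spot.

```bash
cat > c.py <<'E'
from h import *
H=np.full((40,40),-1.)
for n in("scene","side"):
    c=optics.camera(n);v,u=np.mgrid[0:480:2,0:640:2]
    K=np.array([[c["fx"],0,c["cx"]],[0,c["fy"],c["cy"]],[0,0,1]])
    p=cv2.undistortPoints(np.stack([u.ravel(),v.ravel()],1).astype(float)[:,None],K,np.array([c["k1"],0,0,0.]))[:,0]
    z=c["range_z"][::2,::2].ravel();P=(np.c_[p*z[:,None],z]-c["t"])@np.array(c["R"]);P=P[z>0]
    i=((P[:,0]-.2)/.025).astype(int);j=((P[:,1]+.4)/.025).astype(int);ok=(P[:,0]>.2)&(P[:,1]>-.4)&(i<28)&(j<36)
    np.maximum.at(H,(i[ok],j[ok]),P[ok,2])
print("x\\y cm  "+" ".join("%3d"%round(-40+2.5*j) for j in range(36)))
for i in range(28): print("%.3f  "%(.2+.025*i)+" ".join("  ." if H[i,j]<-.5 else "%3d"%round(H[i,j]*1000) for j in range(36)))
E
python3 c.py
```

```text
x\y cm  -40 -38 -35 -32 -30 -28 -25 -22 -20 -18 -15 -12 -10  -8  -5  -2   0   2   5   8  10  12  15  18  20  22  25  28  30  32  35  38  40  42  45  48
0.200    4   2   5   4   5   4   3   2   3   6   4   4   4   3   2   3   4   6   6   5   5   3   2   3   2   5   4   2 551 553   4 322 354 531 515 -326
0.225    5   5   4   6   4   5   5   5   4   5   5   5   4   5   6   5   6   7   6   5   4   7   3   4   2   3   3   4  10   6   6  62 531 529 506 346
0.250    5   6   5   4   4   5   5   4   5   5   5   5   6   4   5   6   5   6  10  15  15  16  17  14  15  15  17  16  17  16   5  59 529 512 495 343
0.275  120  83  57   4   4   5   6   6   6   6   7   5   6   5   7   5   5  14  17  15  16  15  19  13  13  14  12  18  18  15   6   5 518 522 514   .
0.300  128   4  52   2   4   7   6   6   5   6   7   6   5   5   4   4   3   5   3   4   4  15  19   4   4   6   5  17  19  16  13   4  65  66   .   .
0.325  167 120   3   3   4   5   5   4   6   7   8   5   5   3   5   5   4   5   3   4   4  13  19  12   5   4   6  21  18  15  13   5  62  66   .   .
0.350  176 174 153   2   2   5   6   5   
[... 2580 characters left out ...]
 146 145 147 147 146 147 146 146 146 145 145 145 146 146 146 148 147 101   . 102 101   .   .  65
0.800    5   4  24  25  22   4   5   3   5   6   2   5 134 143 142 141 143 142 144 142 142 144 142 144 140 141   6 142 141 101   . 102 101   .   .  63
0.825   16  23  25  25  22   3   4   6   4   4   4 251 254 254 253 252 251 252 253 253 254 253 252 253 253 254 255 253 252 240 101 101   .   .   .  63
0.850   91  21  24  24  23  14  15  14  13   4   6 253 254 254 253 253 253 253 253 254 254 253 253 253 254 255 255 254 254  26  26   .   .   .   .  61
0.875   97  81  45  20  20  17  16  15  16  17  16 252 254 253 253 253 254 254 254 253 255 255 254 254 254 253 253 255 254  25  27   .   .   .   .  60
```

Request:
play_rows --fingers '[1,1,1,1,1,1,1,1,1]' --pt "0.54 -0.76 0" --pt "0.54 -0.76 0" --pt "0.54 -0.76 0" --pt "0.54 -0.76 0" --pt "0.54 -0.76 0" --pt "0.54 -0.76 0" --pt "0.54 -0.76 0" --pt "0.54 -0.76 0" --pt "0.54 -0.76 0" --twist '[-0.075,-0.075,-0.075,-0.075,-0.075,-0.075,-0.075,-0.075,-0.075]' --newtons 50

```text
clock: 2.45
tcp_pos: [0.4258, 0.1964, 0.2316]
eef_rot: [[-0.423, 0.906, 0.001], [0.906, 0.423, 0.0], [-0.0, 0.001, -1.0]]
ft_force: [-0.1, 0.6, -1.0]
finger_gap: 0.0856
grasp_force: 0.0
```

Request:
play_rows --fingers '[1,1,1,1,1,1,1,1,1,1]' --pt "0.54 -0.76 0" --pt "0.54 -0.76 0" --pt "0.54 -0.76 -0.2" --pt "0.54 -0.76 -0.2" --pt "0.54 -0.76 -0.2" --pt "0.54 -0.76 -0.2" --pt "0.54 -0.76 -0.2" --pt "0.54 -0.76 -0.2" --pt "0.54 -0.76 -0.2" --pt "0 0 0" --twist '[-0.075,-0.075,-0.075,-0.075,-0.075,-0.075,-0.075,-0.075,-0.075,0]'

```text
clock: 3.28
tcp_pos: [0.6214, -0.0814, 0.1725]
eef_rot: [[0.24, 0.971, -0.001], [0.971, -0.24, -0.002], [-0.002, -0.001, -1.0]]
ft_force: [-2.2, 0.3, -0.0]
finger_gap: 0.0854
grasp_force: 0.0
```

```bash
cat > w.py <<'E'
from h import *
np.set_printoptions(precision=4,suppress=True)
o=ctrl.observe();print(o["clock"],o["tcp_pos"],np.degrees(np.arctan2(o["eef_rot"][1,1],o["eef_rot"][0,1])),o["joint_pos"])
c=optics.camera("wrist");cv2.imwrite("pics/w1.png",c["frame"])
for t,z in(("cover_handle",.112),("cover",.086),("housing_rim",.086)):
    for r in spotter.spot_point(t,"wrist")[:1]: print(t,r["p"],r["point"],world(c,r["point"],z))
s=spotter.silhouettes("cover","wrist")
if s:
    P=cloud(c,s[0]["mask"]);b=P[(P[:,2]>.104)&(P[:,2]<.125)].astype(np.float32)
    print(len(P),len(b),cv2.minAreaRect(b[:,:2]*1000),b.mean(0),b[:,2].max())
E
python3 w.py
```

```text
3.2833 [ 0.6214 -0.0814  0.1725] -13.899968724263516 [-14.4101  32.9896  75.0046  -0.1065  72.0426  -0.4773]
cover_handle 0.6 [308.9, 248.1] [ 0.621 -0.08   0.112]
cover 0.62 [306.4, 236.0] [ 0.6193 -0.0797  0.086 ]
37045 2346 ((620.4649047851562, -78.11720275878906), (72.99144744873047, 9.68834114074707), 76.29703521728516) [ 0.6212 -0.0757  0.1172] 0.11892809
```

Request:
play_rows --fingers '[1,1,1,1,-1,-1,-1,-1,-1,-1]' --pt "0 0.08 -0.5" --pt "0 0 -0.6" --pt "0 0 -0.5" --pt "0 0 -0.3" --pt "0 0 0" --pt "0 0 0" --pt "0 0 0" --pt "0 0 0" --pt "0 0 0" --pt "0 0 0" --twist '[0,0,0,0,0,0,0,0,0,0]' --newtons 50

```text
clock: 4.37
tcp_pos: [0.6199, -0.0724, 0.1003]
eef_rot: [[0.232, 0.973, 0.002], [0.973, -0.232, -0.0], [0.0, 0.002, -1.0]]
ft_force: [4.0, 0.3, -0.3]
finger_gap: 0.0121
grasp_force: 1.0
```

Request:
play_rows --fingers '[-1,-1,-1,-1,-1]' --pt "0 0 0" --pt "0 0 0" --pt "0 0 0.1" --pt "0 0 0.2" --pt "0 0 0.2" --twist '[0,0,0,0,0]'

```text
clock: 4.78
tcp_pos: [0.6188, -0.0723, 0.1193]
eef_rot: [[0.232, 0.973, -0.002], [0.973, -0.232, 0.0], [-0.0, -0.002, -1.0]]
ft_force: [-0.4, 0.5, -2.5]
finger_gap: 0.0081
grasp_force: 48.9
```

Request:
play_rows --fingers '[-1,-1,-1,-1,-1,-1,-1,-1,-1,-1]' --pt "0 0 0.4" --pt "0 0 0.6" --pt "-0.3 -0.1 0.3" --pt "-0.6 -0.16 0" --pt "-0.8 -0.2 0" --pt "-0.8 -0.2 0" --pt "-0.8 -0.2 0" --pt "-0.8 -0.2 -0.2" --pt "-0.5 -0.16 -0.4" --pt "-0.3 -0.1 -0.6" --twist '[0,0,0,0,0,0,0,0,0,0]'

```text
clock: 5.62
tcp_pos: [0.4221, -0.1258, 0.125]
eef_rot: [[0.232, 0.973, 0.003], [0.973, -0.232, -0.002], [-0.001, 0.003, -1.0]]
ft_force: [0.1, -0.4, -2.1]
finger_gap: 0.0081
grasp_force: 49.2
```

Request:
play_rows --fingers '[-1,-1,-1,-1,-1,-1,-1]' --pt "0 0 -0.6" --pt "0 0 -0.6" --pt "0 0 -0.5" --pt "0 0 -0.3" --pt "0 0 -0.1" --pt "0 0 0" --pt "0 0 0" --twist '[0,0,0,0,0,0,0]'

```text
clock: 6.2
tcp_pos: [0.4238, -0.1253, 0.04]
eef_rot: [[0.232, 0.973, 0.001], [0.973, -0.232, -0.0], [-0.0, 0.001, -1.0]]
ft_force: [0.2, 0.0, -1.7]
finger_gap: 0.008
grasp_force: 49.1
```

```bash
cat > d.py <<'E'
from h import *
np.set_printoptions(precision=4,suppress=True)
o=ctrl.observe();print(o["clock"],o["tcp_pos"],o["ft_force"],o["grasp_force"])
c=optics.camera("side");c2=optics.camera("scene")
for n,cc in(("side",c),("scene",c2)):
    s=spotter.silhouettes("cover",n)[0];P=cloud(cc,s["mask"]);h,e=np.histogram(P[:,2],np.arange(-.01,.1,.004));print(n,s["p"],dict(zip(np.round(e,3),h)))
    for t,z in(("knob_top",None),("ball_centre",None)):
        for r in spotter.spot_point(t,n)[:2]: print(t,r["p"],r["point"],world(cc,r["point"],z))
cv2.imwrite("pics/d.png",np.hstack([cv2.resize(f[140:400,180:480],(400,347)) for f in (c["frame"],c2["frame"])]))
E
python3 d.py
```

```text
6.2 [ 0.4238 -0.1253  0.04  ] [ 0.196   0.0426 -1.7017] 49.07000005245209
side 0.69 {np.float64(-0.01): np.int64(0), np.float64(-0.006): np.int64(0), np.float64(-0.002): np.int64(4), np.float64(0.002): np.int64(16), np.float64(0.006): np.int64(0), np.float64(0.01): np.int64(0), np.float64(0.014): np.int64(1), np.float64(0.018): np.int64(0), np.float64(0.022): np.int64(48), np.float64(0.026): np.int64(1290), np.float64(0.03): np.int64(199), np.float64(0.034): np.int64(13), np.float64(0.038): np.int64(10), np.float64(0.042): np.int64(11), np.float64(0.046): np.int64(9), np.float64(0.05): np.int64(18), np.float64(0.054): np.int64(26), np.float64(0.058): np.int64(8), np.float64(0.062): np.int64(0), np.float64(0.066): np.int64(0), np.float64(0.07): np.int64(0), np.float64(0.074): np.int64(0), np.float64(0.078): np.int64(0), np.float64(0.082): np.int64(0), np.float64(0.086): np.int64(0), np.float64(0.09): np.int64(0), np.float64(0.094): np.int64(0)}
knob_top 0.55 [335.4, 264.2] [ 0.6115 -0.0746  0.0831]
ball_centre 0.38 [350.6, 234.0] [ 0.5847 -0.2392  0.0572]
scene 0.66 {np.float64(-0.01)
[... 325 characters left out ...]
np.int64(1452), np.float64(0.034): np.int64(24), np.float64(0.038): np.int64(7), np.float64(0.042): np.int64(13), np.float64(0.046): np.int64(9), np.float64(0.05): np.int64(17), np.float64(0.054): np.int64(39), np.float64(0.058): np.int64(10), np.float64(0.062): np.int64(0), np.float64(0.066): np.int64(0), np.float64(0.07): np.int64(0), np.float64(0.074): np.int64(0), np.float64(0.078): np.int64(0), np.float64(0.082): np.int64(0), np.float64(0.086): np.int64(0), np.float64(0.09): np.int64(0), np.float64(0.094): np.int64(0)}
knob_top 0.67 [302.8, 225.1] [ 0.6139 -0.0782  0.0844]
ball_centre 0.58 [327.8, 277.5] [ 0.5814 -0.2436  0.0665]
ball_centre 0.51 [317.4, 273.0] [ 0.5715 -0.2183  0.0644]
```

View pics/d.png

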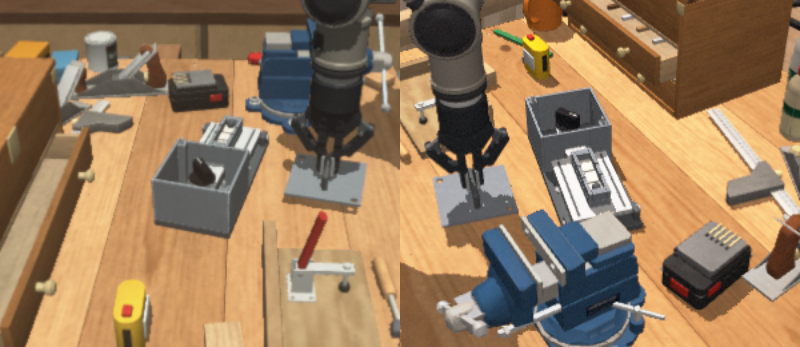

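The crop shows the cover held flat in the gripper over free bench, at (325,185) left and (475,195) right. The housing is open with the black knob inside. I'll lower the cover now.

Request:
play_rows --fingers '[-1,-1,-1,-1,-1,-1,-1]' --pt "0 0 -0.2" --pt "0 0 -0.2" --pt "0 0 -0.1" --pt "0 0 -0.05" --pt "0 0 -0.05" --pt "0 0 -0.025" --pt "0 0 0" --twist '[0,0,0,0,0,0,0]'

```text
clock: 7.18
tcp_pos: [0.423, -0.1249, 0.0148]
eef_rot: [[0.232, 0.973, -0.001], [0.973, -0.232, 0.0], [0.0, -0.001, -1.0]]
ft_force: [-3.5, 1.8, 10.7]
finger_gap: 0.0079
grasp_force: 50.3
```

Request:
play_rows --fingers '[0,0.2,0.3,0.3,0.3,1,1,1,1]' --pt "0 0 0.03" --pt "0 0 0" --pt "0 0 0" --pt "0 0 0" --pt "0 0 0.3" --pt "0 0 0.8" --pt "0 0 1" --pt "0 0 1" --pt "0 0 1" --twist '[0,0,0,0,0,0,0,0,0]'

```text
clock: 7.93
tcp_pos: [0.4229, -0.1249, 0.1812]
eef_rot: [[0.232, 0.973, -0.001], [0.973, -0.232, 0.0], [0.0, -0.001, -1.0]]
ft_force: [1.3, -0.8, 1.6]
finger_gap: 0.0855
grasp_force: 0.0
```

Request:
play_rows --fingers '[1,1,1,1,1,1,1,1]' --pt "0.6 0.15 0.3" --pt "0.8 0.2 0" --pt "0.8 0.2 0" --pt "0.8 0.2 0" --pt "0.8 0.2 0" --pt "0.8 0.2 0" --pt "0.3 0.05 0" --pt "0 0 0" --twist '[0,0,0,0,0,0,0,0]'

```text
clock: 8.6
tcp_pos: [0.6214, -0.0762, 0.1903]
eef_rot: [[0.23, 0.973, 0.0], [0.973, -0.23, 0.0], [0.0, 0.0, -1.0]]
ft_force: [-1.7, 0.5, 0.2]
finger_gap: 0.0852
grasp_force: 0.0
```

```bash
cat > e.py <<'E'
from h import *
np.set_printoptions(precision=4,suppress=True)
o=ctrl.observe();print(o["clock"],o["tcp_pos"],o["ft_force"])
c=optics.camera("scene")
s=spotter.silhouettes("cover","scene")[0];P=cloud(c,s["mask"]);pl=P[P[:,2]<.02];print("cover",s["p"],pl.mean(0),pl.std(0),len(P))
c=optics.camera("wrist")
for r in spotter.spot_point("knob_top","wrist")[:2]: print("knob",r["p"],r["point"],world(c,r["point"]),world(c,r["point"],.084))
for s in spotter.silhouettes("knob_top","wrist")[:1]:
    P=cloud(c,s["mask"]);zt=np.percentile(P[:,2],95);b=P[P[:,2]>zt-.007].astype(np.float32)
    print(s["p"],len(P),zt,len(b),cv2.minAreaRect(b[:,:2]*1000),b.mean(0))
for r in spotter.spot_point("housing_rim","wrist")[:1]: print("rim",r["p"],world(c,r["point"],.086))
cv2.imwrite("pics/e.png",c["frame"])
E
python3 e.py
```

```text
8.6 [ 0.6214 -0.0762  0.1903] [-1.6546  0.4924  0.225 ]
cover 0.84 [ 0.4199 -0.1334  0.0058] [0.0357 0.0355 0.0016] 2203
knob 0.72 [315.7, 239.6] [ 0.6207 -0.0839  0.0855] [ 0.6206 -0.0843  0.084 ]
knob 0.51 [311.1, 291.9] [ 0.6062 -0.1315  0.0572] [ 0.6089 -0.1204  0.084 ]
0.8 2743 0.08585657058095934 1471 ((619.9073486328125, -80.52566528320312), (16.2817440032959, 41.933616638183594), 28.791641235351562) [ 0.62   -0.0793  0.0849]
rim 0.76 [ 0.6184 -0.0775  0.086 ]
```

View pics/e.png

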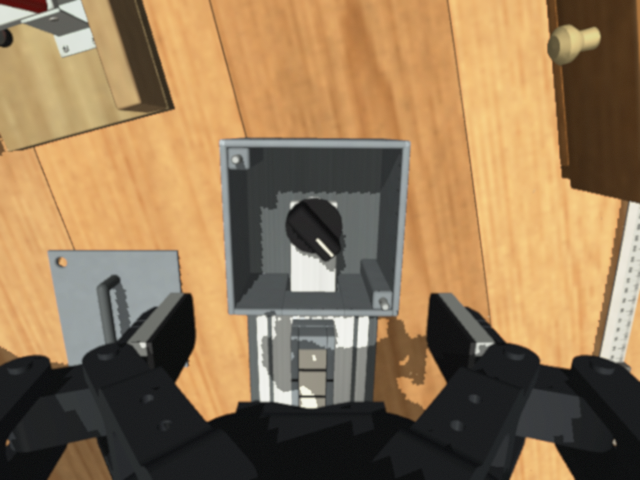

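The wrist picture shows the cover flat on the bench at (115,305). In the open housing, the knob bar runs from (303,212) to the white mark at (325,250), along world -61°. I need to turn the tool +0.735 rad and open the fingers about halfway.

Request:
play_rows --fingers '[0.1,0.1,0.1,0.1,0.1,0.1,0.1,0.1,0.1]' --pt "-0.035 -0.07 0" --pt "0 0 -0.2" --pt "0 0 -0.3" --pt "0 0 -0.3" --pt "0 0 -0.3" --pt "0 0 -0.3" --pt "0 0 -0.3" --pt "0 0 0" --pt "0 0 0" --twist '[0.105,0.105,0.105,0.105,0.105,0.105,0.105,0,0]' --newtons 50

```text
clock: 9.65
tcp_pos: [0.6174, -0.0802, 0.1236]
eef_rot: [[-0.477, 0.879, -0.001], [0.879, 0.477, 0.0], [0.001, -0.001, -1.0]]
ft_force: [-0.1, 0.2, 0.7]
finger_gap: 0.0468
grasp_force: 0.0
```

```bash
cat > f.py <<'E'
from h import *
np.set_printoptions(precision=4,suppress=True)
o=ctrl.observe();print(o["clock"],o["tcp_pos"],o["ft_force"],o["finger_gap"],np.degrees(np.arctan2(o["eef_rot"][1,1],o["eef_rot"][0,1])),o["joint_pos"])
c=optics.camera("wrist")
for s in spotter.silhouettes("knob_top","wrist")[:1]:
    P=cloud(c,s["mask"]);zt=np.percentile(P[:,2],95);b=P[P[:,2]>zt-.007].astype(np.float32)
    print(s["p"],len(P),zt,len(b),cv2.minAreaRect(b[:,:2]*1000),b.mean(0))
E
python3 f.py
```

```text
9.65 [ 0.6174 -0.0802  0.1236] [-0.0692  0.2399  0.6654] 0.04675714491662413 28.496990325823823 [-14.449   35.2012  79.2487   0.001   65.6006 -42.9464]
0.85 4709 0.08595487019177825 2486 ((619.8312377929688, -80.34236907958984), (16.056062698364258, 41.40956115722656), 28.444379806518555) [ 0.619  -0.0789  0.085 ]
```

Request:
play_rows --fingers '[0.1,0.1,0.1,0.1,-1,-1,-1,-1,-1]' --pt "0.05 0 -0.4" --pt "0 0 -0.5" --pt "0 0 -0.3" --pt "0 0 -0.18" --pt "0 0 0" --pt "0 0 0" --pt "0 0 0" --pt "0 0 0" --pt "0 0 0" --twist '[0,0,0,0,0,0,0,0,0]'

```text
clock: 10.5
tcp_pos: [0.6209, -0.0799, 0.0694]
eef_rot: [[-0.48, 0.877, 0.003], [0.877, 0.48, -0.0], [-0.001, 0.002, -1.0]]
ft_force: [0.8, 0.8, 1.0]
finger_gap: 0.0142
grasp_force: 52.7
```

Request:
play_rows --fingers '[-1,-1,-1,-1,-1]' --pt "0 0 -0.1" --pt "0 0 -0.1" --pt "0 0 -0.1" --pt "0 0 0" --pt "0 0 0" --twist '[0,0,0,0,0]'

```text
clock: 10.92
tcp_pos: [0.6209, -0.0798, 0.0565]
eef_rot: [[-0.48, 0.877, 0.002], [0.877, 0.48, 0.0], [-0.001, 0.002, -1.0]]
ft_force: [4.0, 2.9, 3.9]
finger_gap: 0.0144
grasp_force: 53.3
```

Request:
play_rows --fingers '[-1,-1,-1,-1]' --pt "0 0 -0.05" --pt "0 0 -0.05" --pt "0 0 0" --pt "0 0 0" --twist '[0,0,0,0]'

```text
clock: 11.25
tcp_pos: [0.6209, -0.0797, 0.053]
eef_rot: [[-0.48, 0.877, 0.002], [0.877, 0.48, 0.0], [-0.001, 0.002, -1.0]]
ft_force: [2.8, 4.0, 7.4]
finger_gap: 0.0145
grasp_force: 53.6
```

Request:
play_rows --fingers '[-1,-1,-1,-1]' --pt "0 0 -0.05" --pt "0 0 -0.05" --pt "0 0 0" --pt "0 0 0" --twist '[0,0,0,0]'

```text
clock: 11.58
tcp_pos: [0.621, -0.0796, 0.0495]
eef_rot: [[-0.48, 0.877, 0.003], [0.877, 0.48, 0.0], [-0.001, 0.002, -1.0]]
ft_force: [3.2, 4.4, 9.9]
finger_gap: 0.0144
grasp_force: 53.9
```

Request:
play_rows --fingers '[-1,-1,-1,-1,-1,-1,-1,-1,-1,-1]' --pt "0 0 0" --pt "0 0 0" --pt "0 0 0" --pt "0 0 0" --pt "0 0 0" --pt "0 0 0" --pt "0 0 0" --pt "0 0 0" --pt "0 0 0" --pt "0 0 0" --twist '[0,0,0,0,0,0,0,0,0,0]'

```text
clock: 12.42
tcp_pos: [0.621, -0.0796, 0.0496]
eef_rot: [[-0.48, 0.877, 0.003], [0.877, 0.48, 0.0], [-0.001, 0.002, -1.0]]
ft_force: [2.6, 5.3, 9.6]
finger_gap: 0.0147
grasp_force: 53.9
```

```bash
cat > g.py <<'E'
from h import *
import sys
np.set_printoptions(precision=4,suppress=True)
o=ctrl.observe();print(o["clock"],o["tcp_pos"],o["ft_force"],o["finger_gap"],np.arctan2(o["eef_rot"][1,1],o["eef_rot"][0,1]))
ey=np.array([-.240,-.971]);V=np.array([.6205,-.078])+.137*ey
crops=[]
for n in("scene","side","wrist"):
    c=optics.camera(n)
    q=np.array(c["R"])@np.r_[V,.056]+c["t"];s=q[:2]/q[2];s=s*(1+c["k1"]*(s@s));u=np.array([c["fx"]*s[0]+c["cx"],c["fy"]*s[1]+c["cy"]])
    print(n,"vial pred",u)
    for t in("vial_centre","ball_centre"):
        for r in spotter.spot_point(t,n)[:2]:
            w=world(c,r["point"],.056);print("  ",t,round(r["p"],2),r["point"],w,"along %.4f across %.4f"%((w[:2]-V)@ey,(w[:2]-V)@[-.971,.240]))
    if n!="wrist" or (0<u[0]<640 and 0<u[1]<480):
        k=40 if n!="wrist" else 90
        x,y=np.clip(u.astype(int),k,[640-k,480-k]);crops.append(cv2.resize(c["frame"][y-k:y+k,x-k:x+k],(266,266),interpolation=cv2.INTER_CUBIC))
cv2.imwrite("pics/%s.png"%sys.argv[1],np.hstack(crops))
E
python3 g.py g1
```

```text
12.4167 [ 0.621  -0.0796  0.0496] [2.5925 5.2566 9.5981] 0.01466043368059424 0.501024241940992
scene vial pred [322.4663 271.5869]
   vial_centre 0.68 [322.8, 270.7] [ 0.5897 -0.2089  0.056 ] along -0.0026 across -0.0015
   ball_centre 0.53 [321.7, 265.9] [ 0.5955 -0.1941  0.056 ] along -0.0184 across -0.0036
side vial pred [349.0001 240.6949]
   vial_centre 0.61 [345.9, 241.2] [ 0.5946 -0.2086  0.056 ] along -0.0041 across -0.0062
wrist vial pred [113.0893 498.559 ]
```

View pics/g1.png

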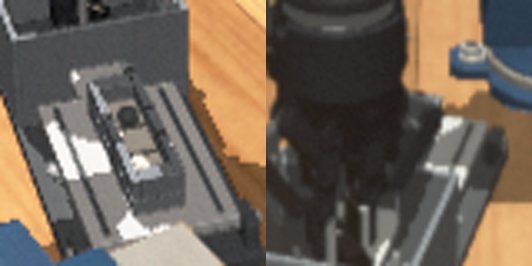

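The crop shows the dark ball at (127,115), short of the level's middle near (131,138) on the knob side. It's about 17 mm low, so I'll turn 0.9 rad clockwise, raising the hand as the foot lengthens.

Request:
play_rows --fingers '[-1,-1,-1,-1,-1,-1,-1,-1,-1,-1]' --pt "0 0 0.01" --pt "0 0 0.01" --pt "0 0 0.01" --pt "0 0 0.01" --pt "0 0 0.01" --pt "0 0 0.01" --pt "0 0 0.01" --pt "0 0 0.01" --pt "0 0 0.01" --pt "0 0 0.0" --twist '[-0.1,-0.1,-0.1,-0.1,-0.1,-0.1,-0.1,-0.1,-0.1,0]'

```text
clock: 13.7
tcp_pos: [0.6194, -0.0791, 0.0526]
eef_rot: [[0.393, 0.92, -0.001], [0.92, -0.393, 0.001], [0.0, -0.002, -1.0]]
ft_force: [0.0, 4.5, 9.1]
finger_gap: 0.0147
grasp_force: 53.6
```

Request:
play_rows --fingers '[-1,-1,-1,-1,-1,-1,-1,-1,-1,-1]' --pt "0 0 0" --pt "0 0 0" --pt "0 0 0" --pt "0 0 0" --pt "0 0 0" --pt "0 0 0" --pt "0 0 0" --pt "0 0 0" --pt "0 0 0" --pt "0 0 0" --twist '[0,0,0,0,0,0,0,0,0,0]'

```text
clock: 14.53
tcp_pos: [0.6194, -0.0791, 0.0525]
eef_rot: [[0.388, 0.922, -0.001], [0.922, -0.388, 0.001], [0.001, -0.002, -1.0]]
ft_force: [-0.5, 5.5, 9.5]
finger_gap: 0.0146
grasp_force: 53.6
```

Request:
play_rows --fingers '[-1,-1,-1,-1,-1,-1,-1,-1,-1,-1]' --pt "0 0 0" --pt "0 0 0" --pt "0 0 0" --pt "0 0 0" --pt "0 0 0" --pt "0 0 0" --pt "0 0 0" --pt "0 0 0" --pt "0 0 0" --pt "0 0 0" --twist '[0,0,0,0,0,0,0,0,0,0]'

```text
clock: 15.37
tcp_pos: [0.6194, -0.0791, 0.0526]
eef_rot: [[0.388, 0.922, -0.001], [0.922, -0.388, 0.001], [0.001, -0.001, -1.0]]
ft_force: [-0.6, 5.5, 10.1]
finger_gap: 0.0149
grasp_force: 53.6
```

```bash
sed -i 's/k=40 if/k=30 if/; s/(266,266)/(390,390)/' g.py; python3 g.py g2
```

```text
15.3667 [ 0.6194 -0.0791  0.0526] [-0.6282  5.4853 10.0897] 0.01490508321453182 -0.3988050320300545
scene vial pred [322.4663 271.5869]
   vial_centre 0.76 [321.5, 269.5] [ 0.5893 -0.2041  0.056 ] along -0.0071 across 0.0001
   ball_centre 0.45 [321.2, 268.8] [ 0.5899 -0.2018  0.056 ] along -0.0095 across 0.0000
side vial pred [349.0001 240.6949]
   vial_centre 0.78 [345.9, 239.7] [ 0.5948 -0.2151  0.056 ] along 0.0023 across -0.0080
wrist vial pred [353.7614 548.4872]
```

View pics/g2.png

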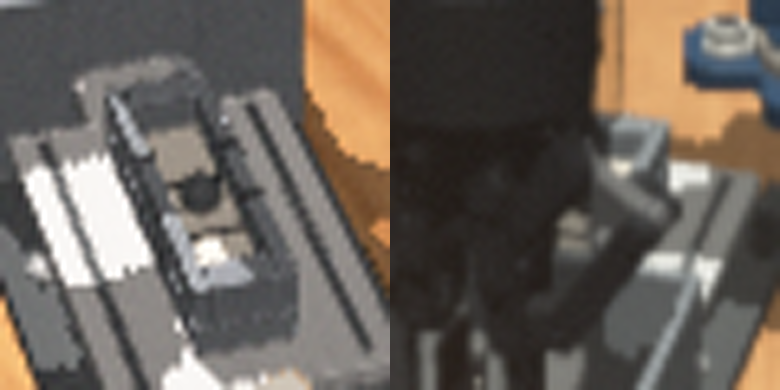

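The left crop shows the ball at (202,194). Two black lines cross the channel near (178,183) and (215,233), so the ball is close to the middle. I'll average frames and measure more closely.

```bash
cat > k.py <<'E'
from h import *
import sys
N=8;F=0;Z=[]
for _ in range(N): c=optics.camera("scene");F=F+c["frame"].astype(np.float32);Z.append(c["range_z"])
F=(F/N);c["range_z"]=np.median(Z,0)
x0,y0,w,s=305,250,40,15
cr=cv2.resize(F[y0:y0+w,x0:x0+w],None,fx=s,fy=s,interpolation=cv2.INTER_CUBIC).clip(0,255).astype(np.uint8)
ey=np.array([-.240,-.971]);ex=np.array([-.971,.240]);V=np.array([.6205,-.078])+.137*ey
def pr(a,b,z):
    q=np.array(c["R"])@np.r_[V+a*ey+b*ex,z]+c["t"];t=q[:2]/q[2];t=t*(1+c["k1"]*(t@t));return (np.array([c["fx"]*t[0]+c["cx"],c["fy"]*t[1]+c["cy"]])+.5-[x0,y0])*s
for a in(-.053,-.012,0,.012,.053): print(a,{(b,z):pr(a,b,z).round().astype(int).tolist() for b in(-.017,0,.017) for z in(.045,.055,.065)})
print("z along the centre line and wall:",[[round(float(world(c,(pr(a,b,.056)/s+[x0-.5,y0-.5]))[2]),4) for a in(-.04,-.02,0,.02,.04)] for b in(-.014,0,.014)])
cv2.imwrite("pics/%s.png"%sys.argv[1],cr)
E
python3 k.py k1
```

```text
-0.053 {(-0.017, 0.045): [282, 142], (-0.017, 0.055): [281, 88], (-0.017, 0.065): [280, 33], (0, 0.045): [169, 164], (0, 0.055): [167, 109], (0, 0.065): [166, 55], (0.017, 0.045): [55, 185], (0.017, 0.055): [53, 131], (0.017, 0.065): [51, 76]}
-0.012 {(-0.017, 0.045): [363, 316], (-0.017, 0.055): [362, 261], (-0.017, 0.065): [362, 206], (0, 0.045): [247, 339], (0, 0.055): [246, 284], (0, 0.065): [245, 229], (0.017, 0.045): [130, 361], (0.017, 0.055): [129, 307], (0.017, 0.065): [127, 251]}
0 {(-0.017, 0.045): [387, 369], (-0.017, 0.055): [387, 314], (-0.017, 0.065): [386, 258], (0, 0.045): [270, 392], (0, 0.055): [270, 337], (0, 0.065): [269, 281], (0.017, 0.045): [153, 415], (0.017, 0.055): [152, 360], (0.017, 0.065): [150, 304]}
0.012 {(-0.017, 0.045): [412, 422], (-0.017, 0.055): [412, 367], (-0.017, 0.065): [412, 312], (0, 0.045): [295, 446], (0, 0.055): [294, 391], (0, 0.065): [293, 335], (0.017, 0.045): [176, 469], (0.017, 0.055): [175, 414], (0.017, 0.065): [174, 358]}
0.053 {(-0.017, 0.045): [500, 612], (-0.017, 0.055): [500, 556], (-0.017, 0.065): [501, 500], (0, 0.045): [380, 636], (0, 0.055): [379, 581], (0, 0.065): [379, 524], (0.017, 0.045): [259, 661], (0.017, 0.055): [258, 605], (0.017, 0.065): [257, 549]}
z along the centre line and wall: [[0.0627, 0.0633, 0.0619, 0.0624, 0.0643], [0.0549, 0.0532, 0.0605, 0.0529, 0.0645], [0.0621, 0.0628, 0.0626, 0.0635, 0.0616]]
```

View pics/k1.png

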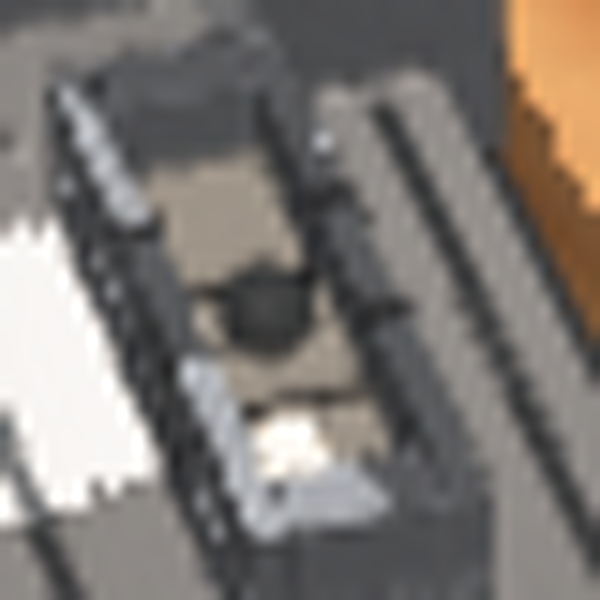

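The averaged crop shows the ball at (268,310) and the floor lines at about (250,284) and (300,400). Allowing for the ball's 7 mm height above the floor, that puts it at roughly +1.7 mm. I'll cross-check with repeated detector readings.

```bash
cat > m.py <<'E'
from h import *
D={"vial_centre":[],"ball_centre":[],"mask":[]}
for _ in range(12):
    c=optics.camera("scene")
    for t in("vial_centre","ball_centre"):
        r=[q for q in spotter.spot_point(t,"scene") if abs(q["point"][0]-322)<8 and abs(q["point"][1]-270)<10]
        if r: D[t].append(r[0]["point"])
    s=[q for q in spotter.silhouettes("ball_centre","scene") if q["mask"].sum()<200]
    if s: D["mask"].append(np.argwhere(s[0]["mask"])[:,::-1].mean(0))
for k,v in D.items():
    if v: v=np.array(v);print(k,len(v),v.mean(0).round(2),np.median(v,0).round(2),v.std(0).round(2))
b=np.median(D["ball_centre"],0);v=np.median(D["vial_centre"],0)
print(((world(c,b,.057)-world(c,v,.057))[:2])@[-.240,-.971],ctrl.observe()["clock"])
E
python3 m.py
```

```text
vial_centre 12 [323.61 269.28] [323.45 269.2 ] [1.25 1.29]
ball_centre 12 [322.5  268.13] [322.25 267.95] [1.61 1.32]
-0.004662999350790743 18.6167
```

```bash
python3 -c "
from rig import ctrl,order
o=ctrl.observe();print(o['clock'],o['tcp_pos'],o['ft_force'],o['grasp_force'])
print(order.hand_in())"
```

```text
18.6167 [ 0.61940922 -0.07907951  0.05252896] [-1.06842336  4.68949611  9.8370346 ] 53.63479971885681
the job is handed in; nothing more can be done
None
```

I handed the job in at 18.6 s, with no verdict shown: the cover lies flat on the bench, the knob is gripped at 54 N and pressed about 7 mm in, and I put the ball 1–2 mm past the middle toward the hinge (limit 5 mm), though the detector averages put it 4.7 mm the other way.

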